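# Lock off a rotary isolator with its lock pin

## Robot

A 6-joint arm with a two-finger parallel gripper is mounted at the origin on a cart in front of the work surface, level with it; the furniture and walls round the work are solid. World frame = base frame: x ahead of the robot, y to its left, z up, the work surface at z = 0. Lengths are in m, angles in degrees, forces in N, time in s.
With the tool pointing down it reaches from about 0.35 to 0.875 m from the base axis. Payload 4.2 kg.
Tool frame: the origin (TCP) lies on the centre line of the jaws, within the pads' length; the fingertips stand r.tip_extent ahead of it and the grasp point (between the pads) lies 11 mm behind it (r.tip_extent is the distance from the TCP to the fingertips, in m); z points along the fingers, y is the line along which they close (so a half turn about z gives the same grasp; the last joint's range is limited). The gripper opens to 87 mm and grips with 3 to 60 N. Pads are 19 mm wide; open, the fingers measure 117 mm over their backs; the gripper's body (75 mm by 190 mm) begins 51 mm behind the grasp point.
Start: joints at [83.973, 22.042, 0.453, 0, -68.411, -14.817], TCP at [0.222, 0.584, 0.207] pointing down, gripper open.
Joint ranges: [-179.83, 179.83], [-69.29, 118.12], [-61.27, 80.66], [-181.25, 117.63], [-171.15, -9.14], [-177.46, 177.46]. Speed limits (degrees/s): [159.86, 159.86, 180, 180, 180, 180].

## Interface

Orientations are given as a 3x3 rotation matrix whose columns are the frame's x, y, z axes.
In Python, from station import r gives the robot as it stands.
- The arm moves only by the shell command python3 -m jog 'ROWS'. ROWS is text: rows parted by semicolons, each of 5 numbers parted by spaces: the opening, from 0 (shut) to 1 (fully open), then the shift along the world's x, y, z in mm, then the turn about the world's z in degrees. In form: hand dx dy dz roll; .... A call has 1 to 5 rows; each row shifts and turns the commanded pose from where the row before left it; what a row does not reach is not made up. A row lasts 1/8 s, in which the tool goes at most 62.5 mm and 10.7 degrees, less where a joint would pass 70% of its speed; a pose out of reach is approached as far as the arm can. A call is refused whole if a number of a shift passes 62.5 or a number of a turn 10.7, either way. A call with a gripper value outside its range is refused whole. The fingers move at their own pace and stop on an object; the grip force is fixed at half the most. Time passes only in rows, so rows that do not move let the fingers close. It gives the time, the measured TCP pose, the force, the opening and the grip force at its end, in the units of the state.
- r.sense(): the state, without advancing time (a new reading comes with each control period).
- r.capture(name): name is "scene" or "side" or "wrist"; returns a dict with "pixels" (480x640x3 uint8, red, green, blue), "fovy" (degrees; the focal length in pixels is half the picture's height over the tangent of half this angle, whatever the lens; pixels are square), "cx", "cy" (the principal point, pixels), "origin" and "orientation" of the camera in the world; the wrist camera has in their place "T_tool_cam" (4x4, takes a point from camera to tool coordinates, whose origin is the TCP and whose axes are the flange's). Camera axes: x right, y down, z forward; pixel columns grow to the right and rows downward; lengths in m; the calibration is good to about 2 mm. A picture is of the moment at which its call begins: read the wrist's pose just before it. There is no depth.
- r.finish_job(): hands the job in; it is judged then, once.
The state is a dict: "time_s": time; "joints": joint angles; "joint_velocities": joint speeds; "effort": joint torques, N m; "tcp_pos": TCP position; "ee_rot": TCP orientation; "wrist_force": force on the tool from outside, world axes, zero at the start; "moment": the same for the moment, N m; "gripper_width": opening from 0.0 (shut) to 1.0 (fully open); "gripper_force": force on a finger pad.
Only numpy, scipy, OpenCV 4.12 (cv2) and the standard library are available. Lean on these libraries where they do the work, as an engineer would, in place of code of your own. Each camera call takes 0.05 s, during which the arm holds its last target. There are 200 camera calls.

## Task

Lock off the rotary isolator on the bench: turn its handle anticlockwise (seen from above) to its end stop, so that the tongue of the handle's steel arm stands between the two steel ears. Then take the lock pin out of its upright parking socket and push it sideways through the ears and the tongue, from the outer ear inwards, until its grip is fully home against the outer ear, and let go of it. Leave the screwdriver, the tape measure and the padlock where they lie.

Things in the scene. Friction and masses are not known exactly. Their poses are not given: they have to be found in the camera images.
- isolator: Isolator, fixed: grey plate 170 x 180 x 8 mm (x, y, z), on it a round black housing, two steel ears and a steel parking socket. Origin: centre of the plate's underside; its front (-x) bears the ears, upright plates 36 to 38 mm wide, 8 mm thick along x, tops 40 (inner) and 44 mm (outer) above the bench. Handle axis at x = +30 mm, y = 0. In front of the outer ear the plate ends after 11 mm.
- rotor (a joint): Handle angle (rad), growing clockwise seen from above: 1.5 = on; 0 = off, the arm's tongue between the ears and all holes in line. The off end stop is at -0.025: there the tongue's hole is 2 mm past the ears' holes, and the pin must pull it into line. It stays where it is left (friction 0.12 N m). At 0 bar and arm lie along the isolator's x, the arm to -x; at q they are turned by -q about z.
- rotor_grip (a point): Middle of the handle's black bar grip, on the handle's axis, 70 mm above the bench; turns with it, x axis along the bar: 72 mm long, 18 mm wide, 50 (top of the grey disc) to 85 mm above the bench. The steel arm reaches 92 mm from the axis to -x, 42 to 50 mm above the bench, and ends in a down-turned tongue 8 mm thick, 34 mm wide, with a 16 mm hole.
- lock_pin: Lock pin, 108 mm long, 0.16 kg: steel shank of 14 mm diameter, 58 mm long, with a 5 mm tapered nose; square black grip 26 x 26 mm, 50 mm long. Origin: on the axis at the shoulder between them; +z along the grip, -z along the shank, x and y square to the grip's faces. Starts upright in the socket, shank down. Lying on the bench it rests on a face of its grip, axis level, 13 mm above the bench.
- pin_tip (a point): End of the pin's nose, 58 mm from the body's origin.
- lock_hole (a point): Mouth of the 16 mm hole in the outer ear's outer face (its centre), 28 mm above the bench; axes as the isolator's: the pin goes in along +x. The bores of outer ear, tongue (with the handle off) and inner ear end 8, 20 and 32 mm behind it.
- socket_mouth (a point): Centre of the mouth of the parking socket: an upright steel tube, 29 mm outside, 16 mm bore, 60 mm deep, its mouth 68 mm above the bench.
- screwdriver: Red screwdriver, 210 mm long, 30 mm high, lying to the left, nearer the robot than the isolator; origin at the middle of its underside, its length along its y. Bystander.
- tape_measure: Teal tape measure 36 x 82 x 65 mm standing right of the isolator; origin at the middle of its underside. Bystander.
- padlock: Brass padlock 62 x 40 x 17 mm, lying right of the isolator; origin at the middle of its underside. Bystander.
Mind the look-alikes: they are no part of the job. Leave any red, white or yellow look-alike of the lock_pin alone.

How it is judged (in metres and radians):
On the way, in this order (a step that is already met when the one before it is completed fails the run):
1. The handle is at its off stop (value of joint rotor below 0.04 rad), for 0.2 s.
2. The pin has entered the ear and the tongue, level and in line with the holes (value of joint rotor below 0.04 rad and x of pin_tip in the frame of lock_hole above 0.022 m and angle between the z axis of lock_pin and the x axis of isolator, either way round below 0.2 rad and distance between pin_tip and lock_hole below 0.07 m), for 0.1 s.
At the end, for the whole second after the job is handed in: The handle is off (its angle below 0.04 rad); the pin lies through outer ear, tongue and inner ear, in line with the holes within 0.15 rad, its shoulder no more than 4 mm from the outer ear's face and its axis there within 6 mm of the hole's centre, its nose at least 50 mm inside; it is at rest (value of joint rotor below 0.04 rad and x of lock_pin in the frame of lock_hole above -0.004 m and distance between lock_pin and lock_hole below 0.006 m and angle between the z axis of lock_pin and the x axis of isolator, either way round below 0.15 rad and x of pin_tip in the frame of lock_hole above 0.05 m and linear speed of lock_pin below 0.02 m/s); the robot touches nothing.
It fails at once if A bystander (screwdriver, tape measure, padlock) is moved more than 30 mm (distance of any of screwdriver, tape_measure, padlock from where it was at the start of the episode above 0.03 m).
It also fails if it takes over 59 s, if anything falls off the work surface, if the arm or the gripper's body presses on something with over 40 N, if the wrist force passes 120 N, or if a joint passes its speed limit or range.

## Working session

There is one attempt and no reset: what is moved stays moved. The work goes in short steps, Python scripts to look and compute and a shell command to move; the robot and the scene stay as the last step left them, time stands still between calls to the robot, and variables do not carry over. Pictures are saved under pics/ and viewed, at most 10 in all, crops included, and the job is handed in when it is done.

```bash
mkdir -p pics; ls
cat > h.py <<'E'
import numpy as np, cv2
from station import r
def K(c):
    f=240/np.tan(np.radians(c["fovy"])/2); return f,c["cx"],c["cy"]
def cap(n,save=None):
    s=r.sense(); c=r.capture(n)
    if n=="wrist":
        T=np.array(c["T_tool_cam"]); R=np.array(s["ee_rot"]); p=np.array(s["tcp_pos"])
        c["orientation"]=R@T[:3,:3]; c["origin"]=R@T[:3,3]+p
    c["orientation"]=np.array(c["orientation"]); c["origin"]=np.array(c["origin"])
    if save: cv2.imwrite("pics/"+save,c["pixels"][:,:,::-1])
    return c
def ray(c,u,v,z):
    f,cx,cy=K(c); d=c["orientation"]@np.array([(u-cx)/f,(v-cy)/f,1]); o=c["origin"]
    return o+d*(z-o[2])/d[2]
def proj(c,P):
    f,cx,cy=K(c); q=c["orientation"].T@(np.array(P)-c["origin"]); return cx+f*q[0]/q[2],cy+f*q[1]/q[2]
def tri(c1,a,c2,b):
    A=[];y=[]
    for c,(u,v) in((c1,a),(c2,b)):
        f,cx,cy=K(c); d=c["orientation"]@np.array([(u-cx)/f,(v-cy)/f,1]); d/=np.linalg.norm(d)
        M=np.eye(3)-np.outer(d,d); A.append(M); y.append(M@c["origin"])
    return np.linalg.lstsq(np.vstack(A),np.hstack(y),rcond=None)[0]
E
python3 - <<'E'
from h import *
for n in("scene","side","wrist"):
    c=cap(n,n+"0.png"); print(n,c["fovy"],c["origin"].round(3),c["orientation"].round(2).tolist())
s=r.sense();print(r.tip_extent,s["ee_rot"],s["gripper_width"],s["time_s"])
E
```

```text
pics
scene 55.11895364378471 [-0.161 -0.412  0.69 ] [[0.61, -0.46, 0.64], [-0.79, -0.38, 0.49], [0.02, -0.81, -0.59]]
side 57.06995351591452 [0.254 0.778 0.648] [[-0.92, -0.26, 0.3], [-0.39, 0.56, -0.73], [0.02, -0.78, -0.62]]
wrist 68.03957405592672 [0.291 0.558 0.384] [[-0.36, -0.9, -0.25], [-0.93, 0.34, 0.09], [0.0, 0.27, -0.96]]
0.008 [[ 9.34513410e-01 -3.55927646e-01 -4.44423609e-04]
 [-3.55927900e-01 -9.34512174e-01 -1.52535712e-03]
 [ 1.27597494e-04  1.58364944e-03 -9.99998738e-01]] 1.0001824108076556 0.15
```

View pics/scene0.png

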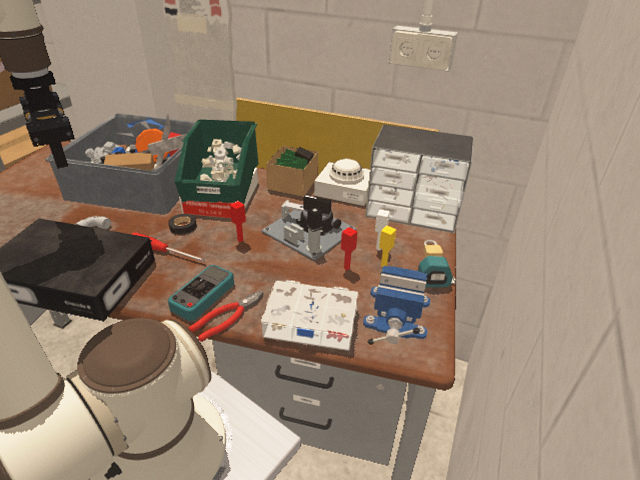

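View pics/side0.png

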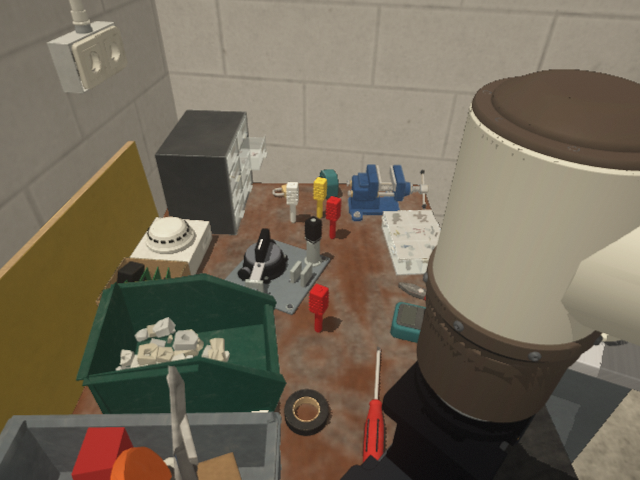

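Both views show the isolator: in the scene view the plate corners are at about (262,232), (312,258) and (356,230), with the black pin at (313,240). The arm points to the left, at (290,212). Red look-alikes stand at (239,225) and (348,250).

```bash
python3 - <<'E'
from h import *
c=cap("scene"); d=cap("side")
for n,u,v,z in[("plateL",262,232,.008),("plateF",313,258,.008),("plateR",356,230,.008),("redL base",240,244,0),("redR base",348,271,0),("pinbase",312,252,.01),("vise",395,335,0),("white",382,249,0),("yellow",386,265,0),("box",310,345,0.0)]:
    print(n,ray(c,u,v,z).round(3))
for n,u,v,z in[("plate near",291,309,.008),("plateR",328,262,.008),("red base",319,330,0),("pin base",313,263,.01)]: print("side",n,ray(d,u,v,z).round(3))
print("bartop",tri(c,(318,200),d,(266,234)), "pintop",tri(c,(316,228),d,(313,222)))
E
cd pics; python3 -c "
import cv2
a=cv2.imread('scene0.png')[180:280,220:370];b=cv2.imread('side0.png')[200:340,210:350]
import numpy as np
a=cv2.resize(a,(400,267),interpolation=3);b=cv2.resize(b,(400,400),interpolation=3)
o=np.zeros((400,800,3),'uint8');o[:267,:400]=a;o[:,400:]=b;cv2.imwrite('crop.png',o)"
```

```text
plateL [0.508 0.261 0.008]
plateF [0.507 0.097 0.008]
plateR [0.666 0.082 0.008]
redL base [0.444 0.276 0.   ]
redR base [0.529 0.012 0.   ]
pinbase [0.522 0.112 0.01 ]
vise [ 0.428 -0.17   0.   ]
white [ 0.65  -0.006  0.   ]
yellow [ 0.603 -0.045  0.   ]
box [ 0.304 -0.055  0.   ]
side plate near [0.522 0.264 0.008]
side plateR [0.509 0.11  0.008]
side red base [0.455 0.283 0.   ]
side pin base [0.536 0.128 0.01 ]
bartop [0.62104843 0.1696643  0.08799582] pintop [0.53874576 0.10342754 0.08806263]
```

View pics/crop.png

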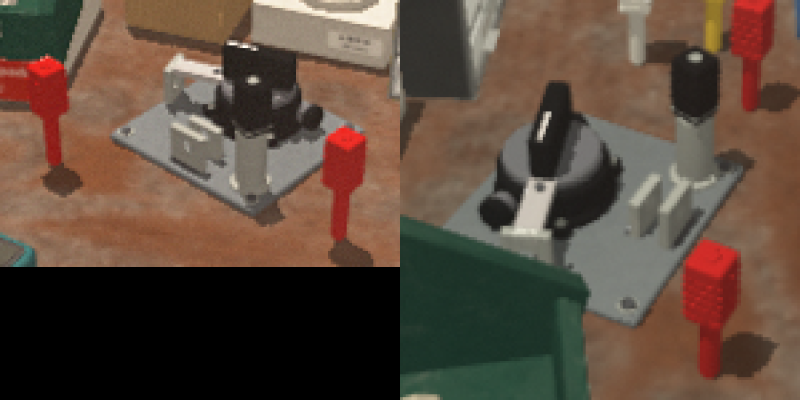

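The crop shows the handle arm pointing to +y (on), the ears on the front edge and the black pin in the socket at the right front corner. Next I move above it for a close look.

```bash
python3 -m jog '1 10 -20 30 0; 1 28 -52 12 -8.6; 1 28 -52 12 -8.6; 1 28 -52 12 -8.6; 1 28 -52 10 -8.6'; python3 -m jog '1 28 -52 0 -8.6; 1 28 -52 0 -8.6; 1 28 -52 0 -8.6; 1 20 -35 0 -8.6; 1 0 0 0 0'
python3 - <<'E'
from h import *
c=cap("wrist","w1.png"); s=r.sense(); print(s["tcp_pos"],np.round(s["ee_rot"],3).tolist(),np.round(s["joints"],1),c["origin"])
E
```

```text
time_s: 0.88
tcp_pos: [0.3449, 0.3543, 0.2834]
ee_rot: [[0.566, -0.824, 0.0], [-0.824, -0.566, 0.001], [-0.0, -0.001, -1.0]]
wrist_force: [0.5, 0.4, 0.4]
gripper_width: 1.003
gripper_force: 0.0
time_s: 1.5
tcp_pos: [0.449, 0.163, 0.2827]
ee_rot: [[0.002, -1.0, -0.0], [-1.0, -0.002, -0.0], [0.0, 0.0, -1.0]]
wrist_force: [0.1, -0.7, 0.8]
gripper_width: 0.999
gripper_force: 0.0
[0.44859936 0.16409704 0.28264051] [[0.004, -1.0, -0.0], [-1.0, -0.004, 0.0], [-0.0, 0.0, -1.0]] [ 39.6   4.6 -11.7  -0.  -73.7 -39.4] [0.44950142 0.08981624 0.46061194]
```

View pics/w1.png

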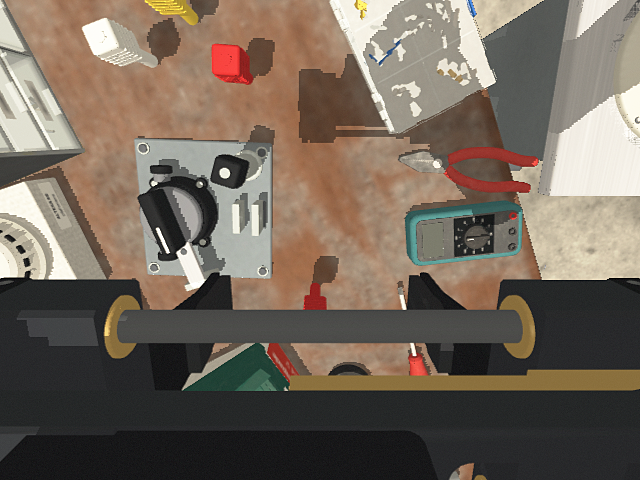

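The wrist view shows the plate with corner screws at about (143,149), (263,148), (263,271) and (153,268). The bar runs from (153,193) to (172,258), the ears sit at (237,213) and (257,213), and the pin top is at (224,172).

Run:
```python
from h import *
import pickle
s=r.sense(); c=cap("wrist"); sc=cap("scene"); sd=cap("side")
im=c["pixels"]; hsv=cv2.cvtColor(im,cv2.COLOR_RGB2HSV)
R=lambda u,v,z: ray(c,u,v,z).round(4)
for n,u,v in[("c1",135,139),("c2",273,142),("c3",270,280),("c4",147,277)]: print(n,R(u,v,.008))
for n,u,v in[("ear outer top a",260,199),("b",266,199),("c",250,235),("d",257,235)]: print(n,R(u,v,.044))
# dark mask: bar + pin tops
m=(im.max(2)<45).astype(np.uint8)
sub=np.zeros_like(m); sub[140:275,130:275]=m[140:275,130:275]
n,l,st,ce=cv2.connectedComponentsWithStats(sub)
for i in range(1,n):
    if st[i,4]>40: print(st[i],ce[i].round(1),cv2.minAreaRect(np.argwhere(l==i)[:,::-1].astype(np.float32)))
cv2.imwrite("pics/w1c.png",cv2.resize(im[130:290,125:285,::-1],(600,600),interpolation=cv2.INTER_CUBIC))
for n,q in(("red1",(230,64)),): print(n,R(*q,.09))
```

```text
c1 [0.6753 0.0908 0.008 ]
c2 [0.5062 0.0936 0.008 ]
c3 [0.5158 0.2754 0.008 ]
c4 [0.6832 0.2718 0.008 ]
ear outer top a [0.519  0.1583 0.044 ]
b [0.5119 0.1583 0.044 ]
c [0.5329 0.2023 0.044 ]
d [0.5244 0.2023 0.044 ]
[210 153  39  34 392] [234.5 166.6] ((228.7981719970703, 169.33946228027344), (34.09861755371094, 30.075746536254883), 16.699243545532227)
[150 164  22   8 118] [162.1 167.3] ((160.5, 167.5), (7.0, 21.0), 90.0)
[ 137  175   80   84 2342] [180.6 210.7] ((179.8575897216797, 211.18704223632812), (83.45361328125, 71.19636535644531), 70.97439575195312)
red1 [0.5347 0.0216 0.09  ]
```

View pics/w1c.png

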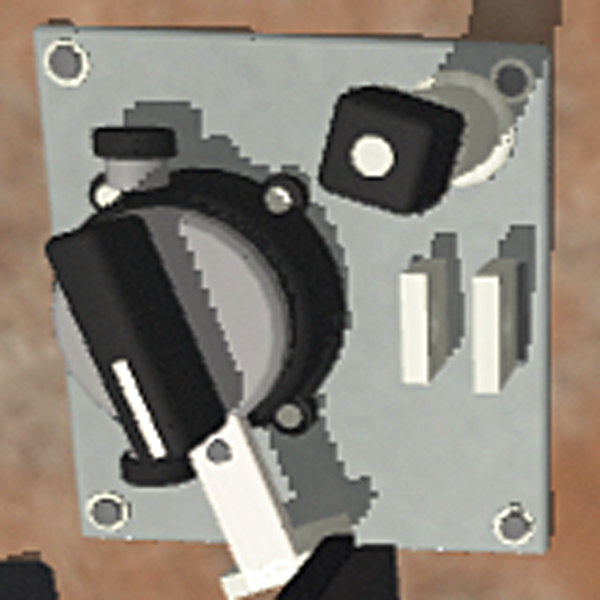

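Run:
```python
from h import *
c=cap("wrist")
R=lambda u,v,z: ray(c,125+(u+.5)/3.75-.5,130+(v+.5)/3.75-.5,z)
B=[R(*p,.008) for p in((65,63),(512,80),(514,524),(107,511))]
C=[R(*p,.008) for p in((35,28),(552,46),(548,553),(82,535))]
for X in(B,C):
    X=np.array(X)[:,:2]; print(X.round(4).tolist(), X.mean(0).round(4))
    # order: (+x,-y),(-x,-y),(-x,+y),(+x,+y)
    for a,b in((1,0),(2,3),): d=X[b]-X[a]; print("yaw x",np.degrees(np.arctan2(d[1],d[0])).round(2),np.linalg.norm(d).round(4))
    for a,b in((0,3),(1,2)): d=X[b]-X[a]; print("yaw y",np.degrees(np.arctan2(-d[0],d[1])).round(2),np.linalg.norm(d).round(4))
print("outer ear",*[R(*p,.044)[:2].round(4) for p in((474,274),(499,277),(500,393),(476,393))])
print("inner ear",*[R(*p,.040)[:2].round(4) for p in((400,271),(429,270),(430,384),(403,384))])
print("pin",R(372,155,.118).round(4)); 
a,b=R(118,362,.085),R(160,458,.085); d=a-b; print("stripe",a,b,np.degrees(np.arctan2(d[1],d[0])))
a,b=R(48,240,.085),R(150,215,.085);print("bar far",a,b)
a,b=R(128,455,.085),R(228,420,.085);print("bar near",a,b)
sc=cap("scene"); sd=cap("side")
def blob(c,x0,y0,x1,y1):
    g=c["pixels"][y0:y1,x0:x1].max(2)<50; y,x=np.nonzero(g); return x0+x.mean(),y0+y.mean(),len(x)
print(tri(c,(125+372/3.75,130+155/3.75),sc,(313+1,200+28)))
```

```text
[[0.6676, 0.102], [0.5209, 0.1063], [0.5257, 0.262], [0.6721, 0.2582]] [0.5966 0.1821]
yaw x -1.67 0.1468
yaw x -1.49 0.1464
yaw y -1.63 0.1563
yaw y -1.78 0.1558
[[0.6761, 0.091], [0.5074, 0.0954], [0.5138, 0.2732], [0.6822, 0.2675]] [0.5949 0.1818]
yaw x -1.47 0.1687
yaw x -1.91 0.1685
yaw y -2.0 0.1766
yaw y -2.06 0.1779
outer ear [0.5293 0.1648] [0.5214 0.1657] [0.5226 0.2036] [0.5303 0.2036]
inner ear [0.5536 0.1647] [0.5443 0.1643] [0.546  0.2018] [0.5548 0.2018]
pin [0.5395 0.1217 0.118 ]
stripe [0.62560026 0.18421843 0.085     ] [0.61653285 0.21330141 0.085     ] -72.68371530948397
bar far [0.64131676 0.14891328 0.085     ] [0.61173342 0.14163178 0.085     ]
bar near [0.62588374 0.21244714 0.085     ] [0.5953584  0.20145264 0.085     ]
[0.55435234 0.12914086 0.05460775]
```

```bash
python3 -m jog '1 44.5 4.2 -20 4; 1 44.5 4.2 -20 4; 1 44.5 4.2 -20 4; 1 44.5 4.2 -20 4; 1 0 0 -45 0'; python3 -m jog '1 0 0 -45 0; 1 0 0 0 0'
python3 - <<'E'
from h import *
s=r.sense();c=cap("wrist","w2.png"); print(s["tcp_pos"])
E
```

```text
time_s: 2.48
tcp_pos: [0.63, 0.1835, 0.1573]
ee_rot: [[0.283, -0.959, 0.004], [-0.959, -0.283, 0.001], [-0.0, -0.005, -1.0]]
wrist_force: [-0.5, 0.2, -2.0]
gripper_width: 1.002
gripper_force: 0.0
time_s: 2.72
tcp_pos: [0.6236, 0.1814, 0.1085]
ee_rot: [[0.282, -0.959, -0.009], [-0.959, -0.282, -0.004], [0.002, 0.009, -1.0]]
wrist_force: [0.5, 0.6, 0.2]
gripper_width: 1.001
gripper_force: 0.0
[0.62356451 0.18141352 0.10845395]
```

View pics/w2.png

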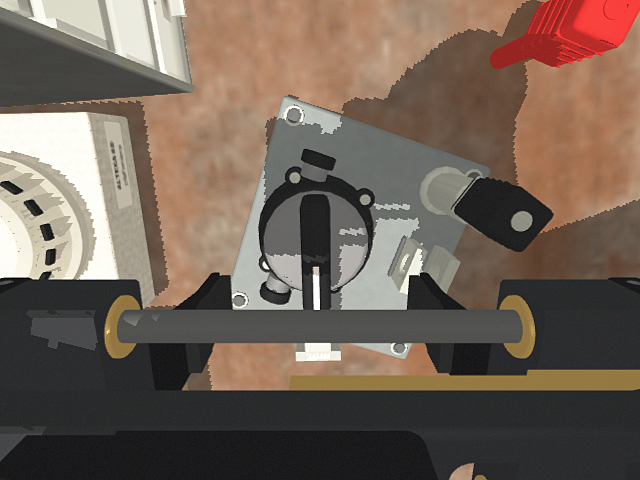

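The bar sits centred between the fingers and is aligned. The pin top is at (521,222). Next I lower and grip.

```bash
python3 -m jog '1 1.5 0 -25 0; 1 0 0 -17 0; 0.1 0 0 0 0; 0.1 0 0 0 0; 0.1 0 0 0 0'; python3 -m jog '0.1 0 0 0 0; 0.1 0 0 0 0'
```

```text
time_s: 3.4
tcp_pos: [0.6286, 0.1822, 0.0721]
ee_rot: [[0.282, -0.959, 0.002], [-0.959, -0.282, 0.001], [-0.0, -0.002, -1.0]]
wrist_force: [-0.7, -0.2, 1.1]
gripper_width: 0.748
gripper_force: 0.0
time_s: 3.65
tcp_pos: [0.628, 0.1819, 0.0711]
ee_rot: [[0.282, -0.96, 0.0], [-0.96, -0.282, 0.0], [-0.0, -0.0, -1.0]]
wrist_force: [-0.8, 0.4, -0.3]
gripper_width: 0.513
gripper_force: 0.0
```

```bash
python3 -m jog '0.1 0 0 -4 0; 0.1 0 0 0 0; 0.1 0 0 0 0; 0.1 0 0 0 0; 0.1 0 0 0 0'
```

```text
time_s: 4.28
tcp_pos: [0.6258, 0.1811, 0.0661]
ee_rot: [[0.281, -0.96, -0.005], [-0.96, -0.281, -0.002], [0.0, 0.005, -1.0]]
wrist_force: [-5.5, -1.1, 1.9]
gripper_width: 0.2
gripper_force: 30.0
```

```bash
python3 -m jog '0 0 0 0 10; 0 0 0 0 10; 0 0 0 0 10; 0 0 0 0 10; 0 0 0 0 10'; python3 -m jog '0 0 0 0 10; 0 0 0 0 8; 0 0 0 0 6; 0 0 0 0 0'
```

```text
time_s: 4.9
tcp_pos: [0.6246, 0.1799, 0.0661]
ee_rot: [[0.918, -0.397, -0.008], [-0.397, -0.918, -0.004], [-0.006, 0.006, -1.0]]
wrist_force: [-7.6, -3.0, 4.3]
gripper_width: 0.199
gripper_force: 30.0
time_s: 5.4
tcp_pos: [0.6244, 0.1791, 0.066]
ee_rot: [[1.0, 0.005, -0.008], [0.005, -1.0, -0.005], [-0.008, 0.005, -1.0]]
wrist_force: [-7.4, -5.0, 4.2]
gripper_width: 0.198
gripper_force: 30.2
```

```bash
python3 -m jog '0 0 0 0 2; 0 0 0 0 0'; python3 -c "
from station import r;s=r.sense();print(s['moment'],s['ee_rot'])"; python3 -m jog '0 0 0 0 3; 0 0 0 0 0';python3 -c "
from station import r;s=r.sense();print(s['moment'],s['joints'])"
```

```text
time_s: 5.65
tcp_pos: [0.6246, 0.1791, 0.066]
ee_rot: [[0.999, 0.038, -0.008], [0.038, -0.999, -0.004], [-0.008, 0.004, -1.0]]
wrist_force: [-6.7, -5.3, 3.8]
gripper_width: 0.197
gripper_force: 30.7
[-1.53285575  2.03442162 -0.46563826] [[ 0.99923923  0.03819594 -0.00787549]
 [ 0.03816238 -0.999262   -0.00436795]
 [-0.00803652  0.00406408 -0.99995945]]
time_s: 5.9
tcp_pos: [0.625, 0.1792, 0.066]
ee_rot: [[0.996, 0.09, -0.007], [0.09, -0.996, -0.004], [-0.007, 0.003, -1.0]]
wrist_force: [-6.5, -4.3, 3.2]
gripper_width: 0.199
gripper_force: 31.6
[-1.54070413  1.79030302 -0.6372045 ] [ 3.02212153e+01  3.15770269e+01 -5.37531196e+00 -1.37881689e-02
 -5.35140858e+01  6.49380893e+01]
```

```bash
python3 -m jog '0.6 0 0 0 0; 0.6 0 0 0 0; 0.6 0 0 0 0; 0.6 0 0 40 0; 0.6 0 0 50 -5'; python3 -m jog '0.6 -50 -5 40 0; 0.7 -55 0 20 0; 0.7 -55 0 0 0; 0.7 -55 0 0 0; 0.7 -30 0 0 0'; python3 -m jog '0.7 0 0 0 0'
python3 - <<'E'
from h import *
import pickle
c=cap("wrist","w3.png"); sc=cap("scene","s3.png"); sd=cap("side","d3.png")
pickle.dump((c,sc,sd),open("v3.pkl","wb")); print(r.sense()["tcp_pos"],r.sense()["joints"])
E
```

```text
time_s: 6.52
tcp_pos: [0.6277, 0.1821, 0.1567]
ee_rot: [[1.0, 0.004, -0.001], [0.004, -1.0, -0.001], [-0.001, 0.001, -1.0]]
wrist_force: [1.6, -0.5, -0.2]
gripper_width: 0.584
gripper_force: 0.0
time_s: 7.15
tcp_pos: [0.3825, 0.1771, 0.2164]
ee_rot: [[1.0, 0.008, 0.002], [0.008, -1.0, 0.002], [0.002, -0.002, -1.0]]
wrist_force: [0.2, 0.8, 0.3]
gripper_width: 0.699
gripper_force: 0.0
time_s: 7.28
tcp_pos: [0.3832, 0.1774, 0.2167]
ee_rot: [[1.0, 0.009, 0.002], [0.009, -1.0, 0.003], [0.002, -0.003, -1.0]]
wrist_force: [0.7, -0.1, 0.5]
gripper_width: 0.692
gripper_force: 0.0
[0.38517706 0.17771197 0.21611374] [ 4.69129475e+01  1.44636330e+00 -2.48701901e+01  2.07710900e-02
 -6.35882435e+01  4.34448235e+01]
```

View pics/w3.png

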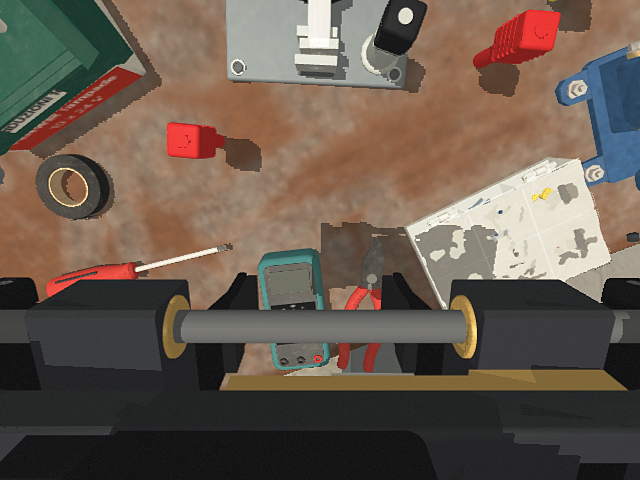

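The view shows the arm between the ears, with the outer ear top at about (317,71), front screws at (237,67) and (394,74), and the pin top dot at (405,16). The left red look-alike's top face is near (183,140).

Run:
```python
from h import *
import pickle
c,sc,sd=pickle.load(open("v3.pkl","rb"))
def red(c,b):
    h=cv2.cvtColor(c["pixels"],cv2.COLOR_RGB2HSV); m=((h[...,0]<6)|(h[...,0]>174))&(h[...,1]>170)&(h[...,2]>90)
    x0,y0,x1,y1=b; k=np.zeros(m.shape,bool);k[y0:y1,x0:x1]=m[y0:y1,x0:x1]; y,x=np.nonzero(k); return k,(x.min(),y.min(),x.max(),y.max())
for n,cc,b in(("w",c,(160,115,250,165)),("scene",sc,(225,190,252,260)),("side",sd,(300,270,340,345))): print(n,red(cc,b)[1])
# pin dot etc
for n,cc,(u,v) in(("side",sd,(313,222)),("scene",sc,(316,221))):
    g=cc["pixels"][v-16:v+16,u-14:u+14].astype(int); print(n); print("\n".join("".join("#" if p.max()<60 else "+" if p.min()>150 else "." for p in row) for row in g))
crops=[cv2.resize(i,(400,400),interpolation=cv2.INTER_CUBIC) for i in(c["pixels"][0:100,270:370],sd["pixels"][205:345,210:350])]
o=np.hstack(crops); cv2.imwrite("pics/c3.png",o[:,:,::-1])
for p in((237,67),(394,74)): print(ray(c,*p,.008))
```

```text
w (np.int64(167), np.int64(123), np.int64(224), np.int64(158))
scene (np.int64(225), np.int64(202), np.int64(245), np.int64(241))
side (np.int64(309), np.int64(284), np.int64(328), np.int64(331))
side
............................
............................
............................
............................
............................
............................
............................
............................
............................
............................
............................
..........######............
.........###....##..........
.......####..+++.###........
......#####..+++.#####......
......######.....#####......
......################......
......################......
......#################.....
......#################.....
......################......
......################......
......################......
......################......
......################......
......################......
......################......
......################......
......################......
.......###############......
.......###############......

[... 332 characters left out ...]
#############........
.+++..##############........
+++...##############........
++++..##############.......#
+++++.##############.....###
+++++.##############...#####
++++..######################
+++...######################
++...#######################
....########################
..###..#####################
.####..############.########
..####..#########....#######
+..###....####.....#########
+.####......#.......########
...###.......#........######
....##.............+.#####..
....................####....
...................###......
...................###.....+
............................
...................++++++...
[0.52645761 0.26099335 0.008     ]
[0.52138026 0.10413441 0.008     ]
```

View pics/c3.png

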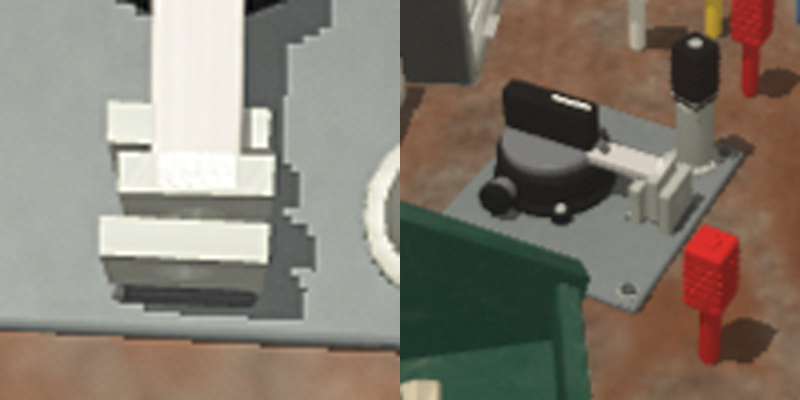

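The crop shows the tongue between the ears, with the outer ear's front top edge at about (316,65) in the full picture.

Run:
```python
from h import *
import pickle
c,sc,sd=pickle.load(open("v3.pkl","rb"))
L,Rr=ray(c,270+104/4,258/4,.044),ray(c,270+268/4,264/4,.044); print("outer face edge",L,Rr,(L+Rr)/2,np.degrees(np.arctan2(-(Rr-L)[0],(Rr-L)[1]))) 
L,Rr=ray(c,270+101/4,217/4,.044),ray(c,270+270/4,222/4,.044); print("back edge",L,Rr)
print("pin z.118",ray(c,405,16,.118),tri(c,(405,16),sd,(313,219.5)),tri(c,(405,16),sc,(314.5,209.5)),tri(sc,(314.5,209.5),sd,(313,219.5)))
for z in(.09,.108): print("red top corners",[ray(c,u,v,z)[:2].round(3) for u,v in((167,124),(200,124),(167,158),(200,158))], ray(sc,236,206,z).round(3),ray(sd,320,289,z).round(3))
```

```text
outer face edge [0.52243632 0.19984937 0.044     ] [0.52151331 0.16283235 0.044     ] [0.52197482 0.18134086 0.044     ] 178.57163774846182
back edge [0.53082901 0.20045123 0.044     ] [0.53013208 0.16257477 0.044     ]
pin z.118 [0.53964345 0.11977698 0.118     ] [0.53988244 0.12022095 0.11956071] [0.53932787 0.12001483 0.11841631] [0.54007496 0.12013374 0.11875044]
red top corners [array([0.468, 0.303]), array([0.469, 0.276]), array([0.441, 0.306]), array([0.441, 0.278])] [0.466 0.301 0.09 ] [0.462 0.267 0.09 ]
red top corners [array([0.468, 0.295]), array([0.468, 0.27 ]), array([0.442, 0.298]), array([0.442, 0.272])] [0.447 0.28  0.108] [0.455 0.284 0.108]
```

```bash
python3 -m jog '0.7 39 -14.5 -14 -2; 0.7 39 -14.5 -14 0; 0.7 39 -14.5 -14 0; 0.7 38 -14.5 -14 0; 0.7 0 0 0 0'; python3 -m jog '0.7 0 0 0 0'
```

```text
time_s: 8.05
tcp_pos: [0.5414, 0.1174, 0.1567]
ee_rot: [[0.999, -0.033, -0.003], [-0.033, -0.999, -0.002], [-0.003, 0.002, -1.0]]
wrist_force: [-0.4, 0.3, 0.8]
gripper_width: 0.699
gripper_force: 0.0
time_s: 8.18
tcp_pos: [0.5396, 0.1186, 0.1589]
ee_rot: [[1.0, -0.03, -0.001], [-0.03, -1.0, -0.001], [-0.001, 0.001, -1.0]]
wrist_force: [-0.0, -0.4, -0.2]
gripper_width: 0.7
gripper_force: 0.0
```

```bash
python3 -m jog '0.7 0 1 -30 0; 0.7 0 0.5 -22 0; 0.7 0 0 0 0; 0 0 0 0 0; 0 0 0 0 0'; python3 -m jog '0 0 0 0 0; 0 0 0 0 0; 0 0 0 0 0; 0 0 0 0 0'
```

```text
time_s: 8.8
tcp_pos: [0.5399, 0.1211, 0.1091]
ee_rot: [[1.0, -0.028, 0.003], [-0.028, -1.0, 0.001], [0.003, -0.001, -1.0]]
wrist_force: [-0.6, 0.9, -0.2]
gripper_width: 0.553
gripper_force: 0.0
time_s: 9.3
tcp_pos: [0.5392, 0.1205, 0.1077]
ee_rot: [[1.0, -0.029, -0.0], [-0.029, -1.0, -0.0], [-0.0, 0.0, -1.0]]
wrist_force: [0.2, -0.6, -0.0]
gripper_width: 0.101
gripper_force: 0.0
```

Run:
```python
from h import *
sc=cap("scene"); sd=cap("side"); print(r.sense()["gripper_width"],r.sense()["gripper_force"])
o=np.hstack([cv2.resize(i,(400,480),interpolation=cv2.INTER_CUBIC) for i in(sc["pixels"][130:298,230:370],sd["pixels"][150:318,230:370])]); cv2.imwrite("pics/c4.png",o[:,:,::-1])
```

```text
0.032758643435980686 0.0
```

View pics/c4.png

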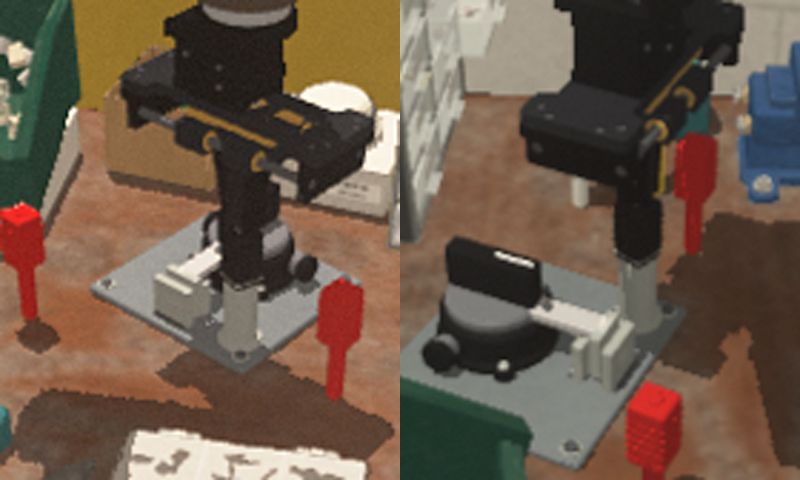

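Run:
```python
from h import *
sc=cap("scene"); sd=cap("side"); p=np.array(r.sense()["tcp_pos"]); print(p)
for n,c,o in(("sc",sc,(230,130,400/140,0)),("sd",sd,(230,150,400/140,400))):
    for q in(p,p-[0,0,.008],p+[0,0,.05],[.5397,.12,.118],[.5397,.12,.068],[.5397,.12,.008]):
        u,v=proj(c,q); print(n,np.round(q,3),((u-o[0])*o[2]+o[3]).round(),((v-o[1])*o[2]).round())
w=cap("wrist","w5.png")
```

```text
[0.53919425 0.12049556 0.10761443]
sc [0.539 0.12  0.108] 241.0 238.0
sc [0.539 0.12  0.1  ] 241.0 246.0
sc [0.539 0.12  0.158] 242.0 185.0
sc [0.54  0.12  0.118] 242.0 227.0
sc [0.54  0.12  0.068] 241.0 278.0
sc [0.54  0.12  0.008] 239.0 336.0
sd [0.539 0.12  0.108] 639.0 213.0
sd [0.539 0.12  0.1  ] 639.0 222.0
sd [0.539 0.12  0.158] 639.0 155.0
sd [0.54  0.12  0.118] 638.0 201.0
sd [0.54  0.12  0.068] 638.0 256.0
sd [0.54  0.12  0.008] 637.0 317.0
```

View pics/w5.png

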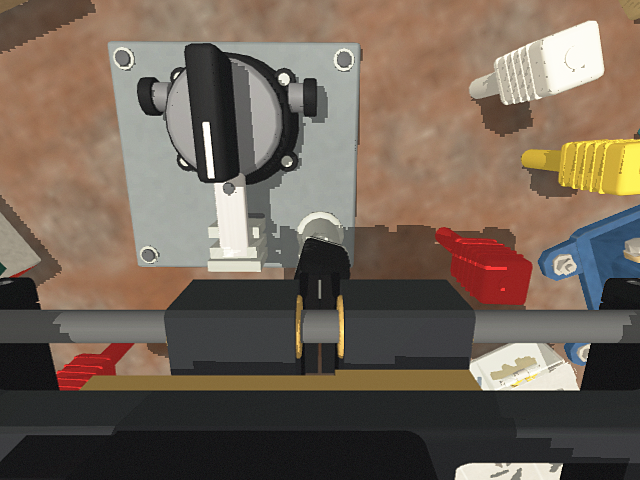

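The wrist view shows the closed fingers right at the pin's grip (320,270), yet nothing was felt. I open and try lower.

```bash
python3 -m jog '0.6 0 0 0 0; 0.6 0 0 0 0; 0.6 0 0 0 0; 0.6 0 0 0 0; 0.6 0 0 -8 0'; python3 -m jog '0.6 0 0 -8 0; 0.6 0 0 0 0; 0.15 0 0 0 0;0.15 0 0 0 0; 0.15 0 0 0 0';  python3 -m jog '0.15 0 0 0 0; 0.15 0 0 0 0'
python3 - <<'E'
from h import *
sc=cap("scene"); sd=cap("side"); w=cap("wrist")
o=np.hstack([cv2.resize(i,(264,480),interpolation=cv2.INTER_CUBIC) for i in(sc["pixels"][160:270,285:345],sd["pixels"][170:280,283:343],w["pixels"][200:310,290:350])]); cv2.imwrite("pics/c5.png",o[:,:,::-1])
E
```

```text
time_s: 10.18
tcp_pos: [0.5397, 0.1208, 0.1]
ee_rot: [[1.0, -0.029, 0.002], [-0.029, -1.0, 0.001], [0.001, -0.001, -1.0]]
wrist_force: [0.1, 0.0, -0.1]
gripper_width: 0.49
gripper_force: 0.0
time_s: 10.8
tcp_pos: [0.5393, 0.1205, 0.0919]
ee_rot: [[1.0, -0.029, 0.0], [-0.029, -1.0, 0.0], [0.0, -0.0, -1.0]]
wrist_force: [-0.0, -0.3, -0.4]
gripper_width: 0.344
gripper_force: 23.6
time_s: 11.05
tcp_pos: [0.5394, 0.1206, 0.0919]
ee_rot: [[1.0, -0.029, 0.001], [-0.029, -1.0, 0.0], [0.001, -0.0, -1.0]]
wrist_force: [0.2, -0.4, 0.7]
gripper_width: 0.338
gripper_force: 30.0
```

View pics/c5.png

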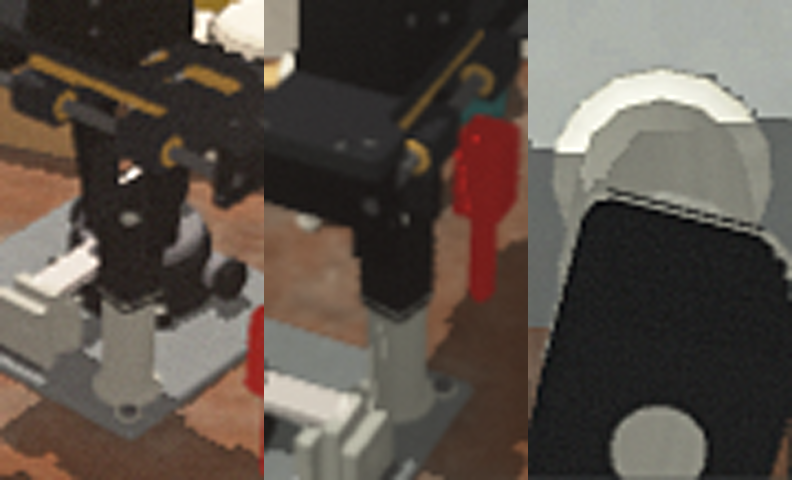

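```bash
python3 -m jog '0.5 0 0 0 0; 0.5 0 0 0 -6; 0.5 0 0 0 -6; 0.1 0 0 0 0; 0.1 0 0 0 0'; python3 -m jog '0.1 0 0 0 0; 0.1 0 0 0 0; 0.1 0 0 0 0'
```

```text
time_s: 11.82
tcp_pos: [0.5391, 0.1205, 0.0916]
ee_rot: [[0.972, -0.234, -0.0], [-0.234, -0.972, -0.0], [-0.0, 0.0, -1.0]]
wrist_force: [-0.9, 0.1, 1.2]
gripper_width: 0.353
gripper_force: 0.0
time_s: 12.2
tcp_pos: [0.5391, 0.1205, 0.0916]
ee_rot: [[0.972, -0.236, -0.0], [-0.236, -0.972, 0.0], [-0.0, 0.0, -1.0]]
wrist_force: [-0.4, -0.4, -0.3]
gripper_width: 0.299
gripper_force: 29.2
```

```bash
python3 -m jog '0.1 0 0 20 0; 0.1 0 0 35 0; 0.1 0 0 30 0; 0.1 -27 15 0 6; 0.1 -27 15 0 6'; python3 -m jog '0.1 0 0 -40 0; 0.1 0 0 -30 0; 0.1 0 0 0 0'
```

```text
time_s: 12.82
tcp_pos: [0.4843, 0.1506, 0.1765]
ee_rot: [[1.0, -0.026, -0.0], [-0.026, -1.0, 0.0], [-0.0, -0.0, -1.0]]
wrist_force: [-0.1, 1.1, -1.9]
gripper_width: 0.298
gripper_force: 29.2
time_s: 13.2
tcp_pos: [0.4832, 0.1494, 0.1045]
ee_rot: [[1.0, -0.029, -0.006], [-0.029, -1.0, -0.003], [-0.005, 0.004, -1.0]]
wrist_force: [0.3, -0.6, -1.0]
gripper_width: 0.3
gripper_force: 29.2
```

```bash
python3 -m jog '0.1 0 0 -16 0; 0.1 0 0 -5 0; 0.1 0 0 0 0'; python3 -m jog '0.1 0 0 -3 0; 0.1 0 0 0 0'
```

```text
time_s: 13.58
tcp_pos: [0.4856, 0.1506, 0.0863]
ee_rot: [[1.0, -0.029, 0.001], [-0.029, -1.0, 0.0], [0.001, -0.0, -1.0]]
wrist_force: [1.3, 0.6, -2.0]
gripper_width: 0.297
gripper_force: 29.2
time_s: 13.82
tcp_pos: [0.4853, 0.1506, 0.083]
ee_rot: [[1.0, -0.029, 0.0], [-0.029, -1.0, 0.0], [0.0, -0.0, -1.0]]
wrist_force: [0.3, 0.5, -0.5]
gripper_width: 0.298
gripper_force: 29.2
```

```bash
python3 -m jog '0.1 0 0 -3 0; 0.1 0 0 0 0'; python3 -m jog '0.1 -8.5 0 -0.5 0; 0.1 -8.5 0 -1.5 0; 0.1 -8.5 0 -2 0; 0.1 -8 0 -3 0; 0.1 0 0 0 0'
```

```text
time_s: 14.08
tcp_pos: [0.4869, 0.1512, 0.0814]
ee_rot: [[1.0, -0.027, 0.004], [-0.027, -1.0, 0.001], [0.004, -0.001, -1.0]]
wrist_force: [-1.3, -0.2, 6.4]
gripper_width: 0.294
gripper_force: 29.2
time_s: 14.7
tcp_pos: [0.4541, 0.1521, 0.0759]
ee_rot: [[1.0, -0.026, 0.007], [-0.026, -1.0, 0.003], [0.006, -0.003, -1.0]]
wrist_force: [-2.8, 0.6, 12.9]
gripper_width: 0.292
gripper_force: 30.0
```

```bash
python3 -m jog '0.1 -7.8 0 -3.3 0; 0.1 -7.7 0 -3.9 0; 0.1 -7.2 0 -4.7 0; 0.1 -6.8 0 -5.1 0; 0.1 0 0 0 0'; python3 -m jog '0.1 -6.2 0 -5.8 0; 0.1 -5.8 0 -6.2 0; 0.1 -5.1 0 -6.8 0; 0.1 -4.7 0 -7.2 0; 0.1 0 0 0 0'
```

```text
time_s: 15.32
tcp_pos: [0.4224, 0.1513, 0.0572]
ee_rot: [[1.0, -0.027, 0.002], [-0.027, -1.0, 0.001], [0.002, -0.001, -1.0]]
wrist_force: [-5.3, 2.0, 9.4]
gripper_width: 0.3
gripper_force: 30.0
time_s: 15.95
tcp_pos: [0.4006, 0.1509, 0.0299]
ee_rot: [[1.0, -0.028, 0.001], [-0.028, -1.0, 0.0], [0.001, -0.0, -1.0]]
wrist_force: [-1.2, 1.0, 1.4]
gripper_width: 0.299
gripper_force: 30.0
```

```bash
python3 -m jog '0.1 -3.7 0 -7.6 0; 0.1 -3.5 0 -7.9 0; 0.1 -2.5 0 -7 0; 0.1 0 0 0 0'
python3 - <<'E'
from h import *
import pickle
c=cap("side");d=cap("scene"); pickle.dump((c,d),open("v6.pkl","wb"))
g=c["pixels"]; 
p=np.array(r.sense()["tcp_pos"]); print(proj(c,p),proj(c,[p[0]+.09,p[1],.013]),proj(d,p),proj(d,[p[0]+.09,p[1],.013]))
def asc(g,b,s=1): 
    x0,y0,x1,y1=b; print("\n".join("".join("#" if q.max()<60 else "+" if (int(q.max())-int(q.min())<30 and q.min()>95) else "." for q in row) for row in g[y0:y1:s,x0:x1:s]))
u,v=map(int,proj(c,[p[0]+.05,p[1],.02])); asc(g,(u-45,v-35,u+45,v+25))
E
```

```text
time_s: 16.45
tcp_pos: [0.3903, 0.1502, 0.0064]
ee_rot: [[1.0, -0.029, -0.001], [-0.029, -1.0, -0.001], [-0.001, 0.001, -1.0]]
wrist_force: [-0.4, 0.7, 0.2]
gripper_width: 0.297
gripper_force: 30.0
(np.float64(374.37182794759025), np.float64(290.6342570933222)) (np.float64(333.24791557548144), np.float64(275.7678291190137)) (np.float64(262.2769361866512), np.float64(274.45568726856305)) (np.float64(288.3499633272784), np.float64(252.96736333009537))
.++++++++++++..........................................###################################
.++++++++++............................................###################################
.++++++++++............................................###################################
.++++++++++............................................###################################
.++++++++++............................................###################################
.++++++++++...........................................####################################
.++++++++++...........................................##################################..
+++++++++
[... 4113 characters left out ...]
...............................#...............................
..........................................................#...............................
...........................................................#..............................
..........................................................##..............................
...........................................................#..............................
..........................................................................................
..........................................................................................
..........................................................................................
```

```bash
python3 -m jog '0.1 -1 0 -5 0; 0.1 -0.5 0 -3 0; 0.1 0 0 0 0'; python3 -m jog '0.1 0 0 -4 0; 0.1 0 0 0 0'
```

```text
time_s: 16.92
tcp_pos: [0.389, 0.1503, -0.0011]
ee_rot: [[1.0, -0.029, -0.001], [-0.029, -1.0, -0.0], [-0.001, 0.001, -1.0]]
wrist_force: [-2.0, -0.4, 1.3]
gripper_width: 0.296
gripper_force: 30.0
time_s: 17.18
tcp_pos: [0.3892, 0.1504, -0.005]
ee_rot: [[1.0, -0.029, -0.0], [-0.029, -1.0, -0.0], [-0.0, 0.0, -1.0]]
wrist_force: [-1.2, 1.1, 2.6]
gripper_width: 0.295
gripper_force: 30.0
```

```bash
python3 -m jog '0.1 0 0 -3 0; 0.1 0 0 0 0'; python3 -m jog '0.1 0 0 -3 0; 0.1 0 0 0 0'
```

```text
time_s: 17.42
tcp_pos: [0.3888, 0.1503, -0.0077]
ee_rot: [[1.0, -0.029, -0.001], [-0.029, -1.0, -0.0], [-0.001, 0.001, -1.0]]
wrist_force: [-3.1, 1.1, 4.9]
gripper_width: 0.298
gripper_force: 30.0
time_s: 17.68
tcp_pos: [0.3886, 0.1502, -0.0107]
ee_rot: [[1.0, -0.029, -0.001], [-0.029, -1.0, -0.001], [-0.001, 0.001, -1.0]]
wrist_force: [-3.4, 1.2, 6.1]
gripper_width: 0.297
gripper_force: 30.0
```

```bash
python3 -m jog '0.5 0 0 3 0; 0.5 0 0 0 0; 0.5 0 0 -2 0; 0.5 0 0 0 0'; python3 -m jog '0.5 0 0 -2.5 0; 0.5 0 0 0 0'; python3 -m jog '0.5 0 0 -2.5 0; 0.5 0 0 0 0'
```

```text
time_s: 18.18
tcp_pos: [0.3891, 0.1503, -0.0101]
ee_rot: [[1.0, -0.029, -0.0], [-0.029, -1.0, -0.0], [-0.0, 0.0, -1.0]]
wrist_force: [0.3, -0.1, 0.0]
gripper_width: 0.492
gripper_force: 0.0
time_s: 18.42
tcp_pos: [0.3891, 0.1504, -0.0126]
ee_rot: [[1.0, -0.029, -0.0], [-0.029, -1.0, -0.0], [-0.0, 0.0, -1.0]]
wrist_force: [-0.0, 0.8, 0.3]
gripper_width: 0.502
gripper_force: 0.0
time_s: 18.68
tcp_pos: [0.3891, 0.1504, -0.015]
ee_rot: [[1.0, -0.029, -0.0], [-0.029, -1.0, -0.0], [-0.0, 0.0, -1.0]]
wrist_force: [-0.7, 0.6, 0.8]
gripper_width: 0.497
gripper_force: 0.0
```

```bash
python3 -m jog '0.5 0 0 -2 0; 0.5 0 0 0 0';python3 -m jog '0.5 0 0 -2 0; 0.5 0 0 0 0'; python3 -m jog '0.5 0 0 -2 0; 0.5 0 0 0 0'
```

```text
time_s: 18.92
tcp_pos: [0.3893, 0.1506, -0.0155]
ee_rot: [[1.0, -0.028, 0.0], [-0.028, -1.0, -0.0], [0.0, 0.0, -1.0]]
wrist_force: [-3.6, -0.6, 17.0]
gripper_width: 0.504
gripper_force: 8.6
time_s: 19.18
tcp_pos: [0.3893, 0.1506, -0.0156]
ee_rot: [[1.0, -0.027, 0.001], [-0.027, -1.0, -0.0], [0.001, 0.0, -1.0]]
wrist_force: [-11.0, -2.3, 40.5]
gripper_width: 0.503
gripper_force: 20.1
time_s: 19.42
tcp_pos: [0.3893, 0.1506, -0.0157]
ee_rot: [[1.0, -0.027, 0.001], [-0.027, -1.0, -0.0], [0.001, 0.0, -1.0]]
wrist_force: [-16.7, -3.2, 63.5]
gripper_width: 0.502
gripper_force: 31.6
```

```bash
python3 -m jog '0.5 0 0 20 0; 0.5 0 0 30 0; 0.9 -15 0 50 0; 0.9 -15 0 20 0; 0.9 0 0 0 0'
python3 - <<'E'
from h import *
import pickle
c=cap("wrist","w7.png"); pickle.dump(c,open("v7.pkl","wb")); p=np.array(r.sense()["tcp_pos"]); print(p)
for q in([.379,.1505,.026],[.429,.149,.026],[.487,.1475,.013]): print(np.round(proj(c,q),1))
g=c["pixels"]; u,v=map(int,proj(c,[.43,.149,.02]))
x0,y0,x1,y1=u-40,v-75,u+40,v+75
print(x0,y0); print("\n".join("".join("#" if q.max()<65 else "+" if (int(q.max())-int(q.min())<35 and q.min()>95) else "." for q in row) for row in g[y0:y1:2,x0:x1]))
E
```

```text
time_s: 20.05
tcp_pos: [0.3593, 0.1511, 0.1006]
ee_rot: [[1.0, -0.028, 0.003], [-0.028, -1.0, 0.003], [0.003, -0.003, -1.0]]
wrist_force: [1.0, 0.1, -0.3]
gripper_width: 0.759
gripper_force: 0.0
[0.35921654 0.15076434 0.09956835]
[319.4 217.1]
[319.6 145.8]
[319.5  57.5]
279 69
...............................++++++++++++++++++++.............................
...............................++++++++++++++++++++.............................
...............................++++++++++++++++++++.............................
...............................++++++++++++++++++++.............................
...............................++++++++++++++++++++.............................
...............................++++++++++++++++++++.............................
...............................++++++++++++++++++++.............................
...............................++++++++++++++++++++.............................
...............................++++++++++++++++++++.............................
...............................++++++++++++++++++++.............................
...........
[... 4553 characters left out ...]
###############################.....................
........................###################################.....................
........................###################################.....................
........................###################################.....................
.........................##################################.....................
..........................##############################........................
................................................................................
................................................................................
................................................................................
```

```bash
python3 -m jog '0.78 10 0 0 -10; 0.78 10 0 0 -10; 0.78 10 0 0 -10; 0.78 10 0 0 -10; 0.78 8 -1.3 0 -10'; python3 -m jog '0.78 0 0 0 -10; 0.78 0 0 -10 -10; 0.78 0 0 -20 -10; 0.78 0 0 -20 -10; 0.78 0 0 0 0'; python3 -m jog '0.78 0 0 0 0'
```

```text
time_s: 20.72
tcp_pos: [0.4074, 0.1487, 0.0975]
ee_rot: [[0.616, -0.788, -0.003], [-0.788, -0.616, -0.002], [0.0, 0.003, -1.0]]
wrist_force: [-0.3, 0.5, 0.8]
gripper_width: 0.782
gripper_force: 0.0
time_s: 21.35
tcp_pos: [0.406, 0.1478, 0.0467]
ee_rot: [[-0.027, -1.0, -0.005], [-1.0, 0.027, -0.004], [0.004, 0.005, -1.0]]
wrist_force: [-0.6, -0.2, -0.2]
gripper_width: 0.778
gripper_force: 0.0
time_s: 21.48
tcp_pos: [0.4075, 0.1492, 0.0489]
ee_rot: [[-0.026, -1.0, -0.0], [-1.0, 0.026, -0.001], [0.001, 0.0, -1.0]]
wrist_force: [-0.3, -1.4, 0.6]
gripper_width: 0.779
gripper_force: 0.0
```

```bash
python3 -m jog '0.78 0 0 -25 0; 0.78 0 0 -18 0; 0.78 0 0 0 0; 0.78 0 0 0 0'
```

```text
time_s: 21.98
tcp_pos: [0.4078, 0.1496, 0.007]
ee_rot: [[-0.028, -1.0, 0.001], [-1.0, 0.028, 0.001], [-0.001, -0.001, -1.0]]
wrist_force: [-0.8, -0.3, -0.5]
gripper_width: 0.782
gripper_force: 0.0
```

```bash
python3 -m jog '0.4 0 0 -1.5 0; 0.4 0 0 0 0; 0.4 0 0 0 0; 0.4 0 0 0 0'
```

```text
time_s: 22.48
tcp_pos: [0.4073, 0.1493, 0.005]
ee_rot: [[-0.028, -1.0, 0.0], [-1.0, 0.028, 0.0], [-0.0, -0.0, -1.0]]
wrist_force: [-0.8, 1.1, 4.1]
gripper_width: 0.568
gripper_force: 30.0
```

```bash
python3 -m jog '0.4 0 0 8 0; 0.4 0 0 7.5 0; 0.4 0 0 0 0'
python3 - <<'E'
from h import *
import pickle
c=cap("wrist","w8.png"); d=cap("side"); e=cap("scene"); p=np.array(r.sense()["tcp_pos"]); print(p); pickle.dump((c,d,e),open("v8.pkl","wb"))
# tool: pin axis predicted points
ax=np.array([1,-.028,0]); 
for n,cc in(("w",c),("side",d),("scene",e)):
    print(n,[np.round(proj(cc,np.r_[p[:2],.028]+ax*t),1).tolist() for t in(-.025,.025,.083)])
cc=d; u,v=map(int,proj(d,np.r_[p[:2],.028]+ax*.06)); g=d["pixels"]
x0,y0=u-30,v-20; print(x0,y0)
print("\n".join("".join("#" if q.max()<65 else "+" if (int(q.max())-int(q.min())<35 and q.min()>95) else "." for q in row) for row in g[y0:y0+40,x0:x0+75]))
cc=e; u,v=map(int,proj(e,np.r_[p[:2],.028]+ax*.06)); g=e["pixels"]
x0,y0=u-40,v-20; print(x0,y0)
print("\n".join("".join("#" if q.max()<65 else "+" if (int(q.max())-int(q.min())<35 and q.min()>95) else "." for q in row) for row in g[y0:y0+40,x0:x0+75]))
E
```

```text
time_s: 22.85
tcp_pos: [0.4076, 0.1496, 0.0209]
ee_rot: [[-0.029, -1.0, 0.001], [-1.0, 0.029, 0.001], [-0.001, -0.001, -1.0]]
wrist_force: [0.2, -0.2, -1.3]
gripper_width: 0.565
gripper_force: 30.0
[0.40706128 0.14911348 0.02012491]
w [[369.4, 285.8], [272.8, 285.8], [160.8, 285.7]]
side [[379.4, 284.2], [356.0, 276.6], [329.8, 268.1]]
scene [[259.3, 269.2], [275.0, 258.4], [292.0, 246.6]]
310 251
++++++....................#############..#.....++++.......................#
+++++++......................##########...###.......+++...................#
++++++..........................########.########.....++++...............##
++++++.............................##############........++++............##
++++++................................###########...........++++........###
++++++......#..........................##########...............+++.....###
++++++......###..++....................##########..................+++.####
+++++.......###.++++..................###########......................####
++++++.......##++++...................##########.......................####
+++++........++
[... 4688 characters left out ...]
................
........#########################..........................................
........#########################..........................................
........#########################..........................................
........########################...........................................
.........#######################...........................................
..........#####################............................................
...........###################.............................................
............#################..............................................
............#..############................................................
```

```bash
python3 -m jog '0.4 6 18 0 0; 0.4 6 17.5 0 0; 0.4 6 -0.2 0 0; 0.4 4 -0.1 0 0; 0.4 0 0 0 0'
python3 - <<'E'
from h import *
import pickle
d=cap("side"); e=cap("scene"); s=r.sense(); p=np.array(s["tcp_pos"]); print(p,s["wrist_force"].round(1)); pickle.dump((d,e),open("v9.pkl","wb"))
ax=np.array([1,-.0285,0]); nose=np.r_[p[:2],.028]+ax*.083; print("nose",nose)
for n,g,c in(("side",d,d),("scene",e,e)):
    u,v=proj(c,nose); h=proj(c,[.522,.1827,.028]); x0,y0=int(u)-35,int(v)-22; print(n,"nose",u-x0,v-y0,"hole",h[0]-x0,h[1]-y0)
    print("\n".join("".join("#" if q.max()<65 else "@" if q.min()>165 else "+" if (int(q.max())-int(q.min())<35 and q.min()>125) else "-" if (int(q.max())-int(q.min())<25 and q.min()>65) else "." for q in row) for row in c["pixels"][y0:y0+42,x0:x0+65]))
E
```

```text
time_s: 23.62
tcp_pos: [0.4292, 0.1841, 0.02]
ee_rot: [[-0.029, -1.0, -0.001], [-1.0, 0.029, -0.0], [0.0, 0.001, -1.0]]
wrist_force: [0.5, 0.4, -1.4]
gripper_width: 0.57
gripper_force: 30.0
[0.42893058 0.18390903 0.02003817] [ 0.5  0.6 -1.7]
nose [0.51193058 0.18154353 0.028     ]
side nose 35.32797397426725 22.74175647206937 hole 30.56387995141273 21.691450485756036
##-##--------------------#######-------.######################...
#------------------------######-------.################..######..
.----+++-----------------#####.--------.##############...######..
-----+@@@@@++------------#####---------.##############..-.#####..
++---+@@@@@@@@++------------.----------##############..------##..
@@+--@@@@@@@@@@@@++-----++++-----------##############..---------.
@@@@@@@@@@@@@@@@@@@@++--+++++----------##############..----------
+@@@@@@@@@@@@@@@@@@@@@@@++@+------------#############..###-------
++++@@@@@@@@@@@@@@@@@@@@@@@+----------------#########..######.---
---++++@@@@@@@@@@@@@@@@@@@+--++++--------++-----################.
#.---++++++@@@@@@@@@@@@@@+---+++++---+++++-------################
####
[... 4202 characters left out ...]
----......----++----------++++++--------
######....#########.###..--..........---+++-----+++++++@@+-------
######..############-##--..............----++--++++++++@@+-------
####################...-................----+++++++++++@@@+------
######################....................----++++++++++@@+------
######################......................----+++++++++@+------
######################........................----+++++++-+------
######################..........................---++++++++------
######################............................---++++++---##.
#####################.#.............................---+++++@-...
#####################-...............................----++++----
```

```bash
python3 -m jog '0.4 5 0.7 0 0; 0.4 5 0 0 0; 0.4 3 0 0 0; 0.4 0 0 0 0'
```

```text
time_s: 24.22
tcp_pos: [0.4425, 0.1851, 0.0201]
ee_rot: [[-0.029, -1.0, 0.0], [-1.0, 0.029, 0.0], [-0.0, -0.0, -1.0]]
wrist_force: [-0.1, -0.1, -1.1]
gripper_width: 0.568
gripper_force: 30.0
```

```bash
python3 -m jog '0.4 4 -0.1 0 0; 0.4 0 0 0 0'
```

```text
time_s: 24.48
tcp_pos: [0.4465, 0.1851, 0.0202]
ee_rot: [[-0.029, -1.0, 0.0], [-1.0, 0.029, 0.0], [-0.0, -0.0, -1.0]]
wrist_force: [0.1, -0.5, -0.9]
gripper_width: 0.564
gripper_force: 30.0
```

```bash
python3 -m jog '0.4 3 -0.1 0 0; 0.4 3 -0.1 0 0; 0.4 0 0 0 0'
```

```text
time_s: 24.85
tcp_pos: [0.4525, 0.1849, 0.0202]
ee_rot: [[-0.029, -1.0, 0.0], [-1.0, 0.029, 0.0], [-0.0, -0.0, -1.0]]
wrist_force: [-0.7, -0.2, -2.1]
gripper_width: 0.566
gripper_force: 30.0
```

```bash
python3 -m jog '0.4 3 -0.1 0 0; 0.4 3 -0.1 0 0; 0.4 0 0 0 0'
```

```text
time_s: 25.22
tcp_pos: [0.4582, 0.1843, 0.02]
ee_rot: [[-0.029, -1.0, -0.001], [-1.0, 0.029, -0.001], [0.001, 0.001, -1.0]]
wrist_force: [0.5, -1.2, -2.5]
gripper_width: 0.566
gripper_force: 30.0
```

```bash
python3 -m jog '0.4 3 -0.1 0 0; 0.4 3 -0.1 0 0; 0.4 0 0 0 0'
```

```text
time_s: 25.6
tcp_pos: [0.4647, 0.1845, 0.0202]
ee_rot: [[-0.029, -1.0, 0.001], [-1.0, 0.029, 0.0], [-0.0, -0.001, -1.0]]
wrist_force: [1.0, -1.2, -2.0]
gripper_width: 0.567
gripper_force: 30.0
```

```bash
python3 -m jog '0.4 3 -0.1 0 0; 0.4 3 -0.1 0 0; 0.4 3 -0.1 0 0; 0.4 2 -0.1 0 0; 0.4 0 0 0 0'; python3 -m jog '0.4 0 0 0 0'
```

```text
time_s: 26.22
tcp_pos: [0.4756, 0.1841, 0.0202]
ee_rot: [[-0.029, -1.0, 0.001], [-1.0, 0.029, 0.0], [-0.0, -0.001, -1.0]]
wrist_force: [0.2, -1.5, -1.7]
gripper_width: 0.565
gripper_force: 30.0
time_s: 26.35
tcp_pos: [0.4755, 0.1841, 0.0203]
ee_rot: [[-0.029, -1.0, 0.001], [-1.0, 0.029, 0.0], [-0.0, -0.001, -1.0]]
wrist_force: [0.5, -0.8, -1.9]
gripper_width: 0.568
gripper_force: 30.0
```

```bash
python3 -m jog '0.63 0 0 0 0; 0.63 0 0 0 0; 0.63 0 0 0 0; 0.63 0 0 20 0; 0.4 0 0 20 0'; python3 -m jog '0 -25 0 0 0; 0 -27 0.3 0 0; 0 0 0 0 0; 0 0 0 0 0; 0 0 0 -25 0'
```

```text
time_s: 26.98
tcp_pos: [0.4752, 0.1841, 0.0606]
ee_rot: [[-0.028, -1.0, -0.0], [-1.0, 0.028, -0.0], [0.0, 0.0, -1.0]]
wrist_force: [0.2, 0.8, -0.1]
gripper_width: 0.578
gripper_force: 0.0
time_s: 27.6
tcp_pos: [0.4258, 0.1861, 0.0365]
ee_rot: [[-0.028, -1.0, 0.005], [-1.0, 0.028, 0.004], [-0.004, -0.005, -1.0]]
wrist_force: [0.2, -0.7, -0.8]
gripper_width: 0.051
gripper_force: 0.0
```

```bash
python3 -m jog '0 0 0 -25 0; 0 0 0 -4 0; 0 0 0 0 0'
python3 - <<'E'
from h import *
import pickle
d=cap("side"); e=cap("scene"); p=np.array(r.sense()["tcp_pos"]); print(p)
for n,c in(("side",d),("scene",e)):
    pts=[proj(c,[x,.1827,.041]) for x in(.45,.5)]; x0,y0=int(min(q[0] for q in pts))-15,int(min(q[1] for q in pts))-8; print(n,[(round(q[0]-x0,1),round(q[1]-y0,1)) for q in pts])
    print("\n".join("".join("#" if q.max()<65 else "@" if q.min()>165 else "-" if (int(q.max())-int(q.min())<30 and q.min()>65) else "." for q in row) for row in c["pixels"][y0:y0+38,x0:x0+60]))
E
```

```text
time_s: 27.98
tcp_pos: [0.424, 0.1846, 0.0063]
ee_rot: [[-0.029, -1.0, 0.0], [-1.0, 0.029, -0.0], [0.0, -0.0, -1.0]]
wrist_force: [-0.3, -0.9, 0.5]
gripper_width: 0.004
gripper_force: 0.0
[0.42407557 0.18487584 0.00691559]
side [(np.float64(39.0), np.float64(15.3)), (np.float64(15.6), np.float64(8.1))]
-----------------------.......##############...#########....
----------------------.......###############...############.
----------------------.......##############..----###########
---------------------........##############..----###########
--------------------.........##############..----###########
--------------------........###############...--############
-------------------#.........##############..###############
-----------------.##-..........#############.###############
-----------------##.##............##########################
------@@@-------#############.........######################
------@@@@@----.##############..........####################
--------@@@@@--##################........###################
----------@@@-######################......##################
---
[... 3221 characters left out ...]
...............--------------
..#######################.......................------------
..############..########..........................--------@-
...###########...######............................---------
....###########....###...............................-------
.....######............................................-----
.......####..............................................---
.........#.................................................-
............................................................
............................................................
............................................................
............................................................
```

```bash
python3 -m jog '0 6 -0.2 0 0; 0 6 -0.2 0 0; 0 5 -0.1 0 0; 0 5 -0.1 0 0; 0 0 0 0 0'
```

```text
time_s: 28.7
tcp_pos: [0.4413, 0.1814, 0.0052]
ee_rot: [[-0.031, -0.999, -0.008], [-1.0, 0.031, -0.005], [0.005, 0.008, -1.0]]
wrist_force: [-9.4, 2.0, 4.6]
gripper_width: 0.005
gripper_force: 5.0
```

```bash
python3 -m jog '0 4 -0.1 0 0; 0 3 -0.1 0 0; 0 0 0 0 0'
```

```text
time_s: 29.08
tcp_pos: [0.4415, 0.1786, 0.004]
ee_rot: [[-0.032, -0.999, -0.021], [-0.999, 0.032, -0.011], [0.011, 0.02, -1.0]]
wrist_force: [-27.5, 6.5, 12.7]
gripper_width: 0.007
gripper_force: 13.5
```

```bash
python3 -m jog '0 -6 1 0 0; 0 -6 0 0 0; 0 0 0 0 0'
cat > asc.py <<'E'
from h import *
d=cap("side"); e=cap("scene"); s=r.sense(); p=np.array(s["tcp_pos"]); print(p,s["wrist_force"].round(1))
for n,c in(("side",d),("scene",e)):
    pts=[proj(c,[x,.1827,.041]) for x in(.45,.5,.472,.522)]; x0,y0=int(min(q[0] for q in pts[:2]))-15,int(min(q[1] for q in pts[:2]))-8; print(n,[(round(q[0]-x0,1),round(q[1]-y0,1)) for q in pts])
    print("\n".join("".join("#" if q.max()<40 else "%" if q.max()<70 else "@" if q.min()>165 else "-" if (int(q.max())-int(q.min())<30 and q.min()>65) else "." for q in row) for row in c["pixels"][y0:y0+30,x0:x0+55]))
E
python3 asc.py
```

```text
time_s: 29.45
tcp_pos: [0.4406, 0.1848, 0.0064]
ee_rot: [[-0.028, -1.0, 0.001], [-1.0, 0.028, 0.001], [-0.001, -0.001, -1.0]]
wrist_force: [-0.6, 0.0, 0.8]
gripper_width: 0.007
gripper_force: 0.0
[0.4409624  0.18482419 0.00634452] [-0.4  0.2 -0.1]
side [(np.float64(39.0), np.float64(15.3)), (np.float64(15.6), np.float64(8.1)), (np.float64(28.6), np.float64(12.1)), (np.float64(5.6), np.float64(5.0))]
--------------------%############%%..---%%%%%%%%%%%%%%%
--------------------%#############%..---%%%%%%%%%%%%%%%
-------------------%%#############..%---%%%%%%%%%%%%%%%
-------------------%%%%%##########...%%%####%%%%%%%%%%%
------------------%%%%%%%%########%.%#%%######%%%%%%%%%
-----------------%%%%%%%%%%%%######%##############%%%%%
-----------------%%%.%%%%%%%%%%%#####################%%
----------------%%%%%%%%%%%%%%%%%%####################.
---------------%%#%%##%%%%...%%%%%%##################%.
--------------.%#%%%######%%%%%%%%%##################%.
---------------%#%%#########%%%%%%%##################%.
--------------%#%%###########%%%%%%##################%%
-------------.#%%%#######
[... 2119 characters left out ...]
##%##.%----%%---------------
.......#######%#%######%####%###.%%-----%--------------
.......#######%%%##########%%###%%%--------------------
.......#######%##########%######%..------------------@@
.......%#######%%#########%####%%....----------------@@
.......%########%####%###%##%##%......---------------@@
.......%####%##%#####%#%#%####%.........--------------@
.......%#######%########%#%##%............-------------
.......%########%%##%###%##%%..............------------
........%######%%%#%##%###%...................---------
.........%######%###%####%......................-------
...........%###%%%####%%%.........................-----
.............%%...%%#%%............................----
```

```bash
python3 -m jog '0 2 0.5 1 0; 0 2 0.8 1 0; 0 0 0 0 0'
```

```text
time_s: 29.92
tcp_pos: [0.4446, 0.1859, 0.0082]
ee_rot: [[-0.029, -1.0, 0.0], [-1.0, 0.029, 0.0], [-0.0, -0.0, -1.0]]
wrist_force: [-0.5, -0.1, -0.4]
gripper_width: 0.005
gripper_force: 0.3
```

```bash
python3 -m jog '0 2 1 1 0; 0 2 1 1 0; 0 0 0 0 0'
```

```text
time_s: 30.3
tcp_pos: [0.4487, 0.1882, 0.0104]
ee_rot: [[-0.029, -1.0, 0.001], [-1.0, 0.029, 0.001], [-0.001, -0.001, -1.0]]
wrist_force: [-0.4, 0.2, 0.4]
gripper_width: 0.007
gripper_force: 0.1
```

```bash
python3 -m jog '0 3 -0.5 0 0; 0 3 -0.5 0.3 0; 0 0 0 0 0'; python3 asc.py | head -34
```

```text
time_s: 30.68
tcp_pos: [0.4524, 0.1858, 0.01]
ee_rot: [[-0.03, -1.0, -0.004], [-1.0, 0.03, -0.002], [0.002, 0.004, -1.0]]
wrist_force: [-6.9, 1.2, 2.8]
gripper_width: 0.007
gripper_force: 3.0
[0.45246413 0.18584667 0.01005276] [-7.  -0.2  2.1]
side [(np.float64(39.0), np.float64(15.3)), (np.float64(15.6), np.float64(8.1)), (np.float64(28.6), np.float64(12.1)), (np.float64(5.6), np.float64(5.0))]
---------------%###########%..%%%%###%%%%%%%%%%%%..%#%.
---------------%%%%########%..%##########%%%%%%%%..%%..
--------------%%%%%%%%######%%##############%%%%....%..
------------%%%-%%%%%%%%%%####################%%..---.%
------------%%--%%%%%%%%%%%%###################%..-----
-----------%#%-%%%%%%%%%%%%%%##################%..-----
----------%##%%##%%%%%%%%%%%%##################...%----
----------%#%%%######%%%%%%%%##################...%%%%%
----------%#%%##########%%%%%##################%.%%%%%%
---------.#%%%############%%%##################%%%%%%%%
---------%#%%###############################%%%%%%%%%%%
--------.#%-%###############################%%%%%%%%%%%
--------%#%%#################
[... 491 characters left out ...]
.......##################%%%%%%%%%%%%%%
--------.................################%%%%%%%%%%%%%%
-------...................##############%%%%%%%%%%%%%%%
-------...................######%%%####%%%%%%%%%%%%%%%%
------....................#####%%%%%%##%%%%%%%%%%%%%%%%
------....................#####%%%%%%%%%%%%%%%%%%%%%%%%
-----......................%%%%%%%%%%%%%%%%%%%%%%%%%%%%
----.......................%%%%%%%%%%%%%%%%%%%%%%%%%%%%
----.......................%%%%%%%%%%%%%%%%%%%%%%%%%%%%
scene [(np.float64(16.0), np.float64(18.3)), (np.float64(30.2), np.float64(8.5)), (np.float64(22.3), np.float64(13.9)), (np.float64(36.1), np.float64(4.3))]
%#%%%###%##%#####%%##%%%#...%#%----------@@@@@----.%#%%
```

```bash
python3 -m jog '0 2 0.6 1 0; 0 2 0.6 0.7 0; 0 0 0 0 0'
```

```text
time_s: 31.15
tcp_pos: [0.4592, 0.1885, 0.0124]
ee_rot: [[-0.029, -1.0, 0.002], [-1.0, 0.029, 0.001], [-0.001, -0.001, -1.0]]
wrist_force: [0.0, 0.3, -0.3]
gripper_width: 0.006
gripper_force: 0.0
```

```bash
python3 -m jog '0 2 0.6 0.7 0; 0 2 0.6 0.7 0; 0 0 0 0 0'
```

```text
time_s: 31.52
tcp_pos: [0.462, 0.189, 0.0135]
ee_rot: [[-0.029, -1.0, -0.001], [-1.0, 0.029, -0.0], [0.0, 0.001, -1.0]]
wrist_force: [-1.0, 0.6, 0.4]
gripper_width: 0.01
gripper_force: 0.8
```

```bash
python3 -m jog '0 -3 -4.5 -3 0; 0 3 0 0.5 0; 0 3 0.3 0.5 0; 0 2 0.5 0.5 0; 0 0 0 0 0'
```

```text
time_s: 32.15
tcp_pos: [0.4619, 0.1831, 0.0108]
ee_rot: [[-0.031, -0.999, -0.011], [-1.0, 0.031, -0.005], [0.006, 0.01, -1.0]]
wrist_force: [-13.8, 3.0, 5.0]
gripper_width: 0.005
gripper_force: 6.7
```

```bash
python3 -m jog '0 2 0.8 0.5 0; 0 2 0.8 0.5 0; 0 0 0 0 0'; python3 asc.py | head -30
```

```text
time_s: 32.52
tcp_pos: [0.4619, 0.1829, 0.0109]
ee_rot: [[-0.032, -0.999, -0.018], [-0.999, 0.032, -0.009], [0.01, 0.018, -1.0]]
wrist_force: [-21.0, 3.0, 7.4]
gripper_width: 0.004
gripper_force: 10.8
[0.46185113 0.18285206 0.01085026] [-21.7   3.6   8.2]
side [(np.float64(39.0), np.float64(15.3)), (np.float64(15.6), np.float64(8.1)), (np.float64(28.6), np.float64(12.1)), (np.float64(5.6), np.float64(5.0))]
----------------%%%#######################%..---..%%%%%
----------------%%%%%%####################..-------.%%%
--------------%%%%%%%%%%##################..%---------.
-------%%%-%%%%%%%%%%%%%#################%..%%---------
-------#%%%%%%%%%%%%%%%%#################%...%%%%------
------%#%%#####%%%%%%%%%%#################%..%%%%%%%.--
------#%-%#######%%%%%%%%##################%%%%%%%%%%%%
-----%#--%##########%%%%%###############%%%%%%%%%%%%%%%
-----%%.%##%##########%%%###############%%%%%%%%%%%%%%%
----.#%%###############################%%%%%%%%%%%%%%%%
----%%%%#########%#####################%%%%%%%%%%%%%%%%
---.#--################################%%%%%%%%%%%%%%%%
---%%--##########
[... 178 characters left out ...]
############%%%%%%%%%%%%%%%%
----%%%########%#######################%%%%%%%%%%%%%%%%
----%%%###############################%%%%%%%%%%%%%%%%%
----%%%#####%..%#####################%%%%%%%%%%%%%%%%%%
---%%%-%%##%.....%###################%%%%%%%%%%%%%%%%%%
---%%---%%%.........################%%%%%%%%%%%%%%%%%%%
--------%..............#####%%######%%%%%%%%%%%%%%%%%%%
--------%................##%%%%%%##%%%%%%%%%%%%%%%%%%%%
-------...................#%%%%%%%%%%%%%%%%%%%%%%%%%%%%
-------...................%%%%%%%%%%%%%%%%%%%%%%%%%%%%%
------....................%%%%%%%%%%%%%%%%%%%%%%%%%%%%%
-----.....................%%%%%%%%%%%%%%%%%%%%%%%%%%%%%
-----......................%%%%%%%%%%%%%%%%%%%%%%%%%%%%
```

```bash
python3 -m jog '0 -10 -1 2 0; 0 -3 0 0 0; 0 0 0 0 0'; python3 -m jog '0 4 0.5 1.5 0; 0 4 1 1.5 0; 0 4 1.5 1.5 0; 0 4 2 1.5 0; 0 0 0 0 0'
```

```text
time_s: 33.0
tcp_pos: [0.459, 0.1866, 0.0155]
ee_rot: [[-0.028, -1.0, 0.002], [-1.0, 0.028, 0.001], [-0.001, -0.002, -1.0]]
wrist_force: [-0.2, -1.0, 0.6]
gripper_width: -0.0
gripper_force: 0.0
time_s: 33.62
tcp_pos: [0.4627, 0.1853, 0.018]
ee_rot: [[-0.034, -0.999, -0.024], [-0.999, 0.034, -0.012], [0.013, 0.024, -1.0]]
wrist_force: [-24.9, 3.7, 8.0]
gripper_width: 0.005
gripper_force: 12.4
```

```bash
python3 -m jog '0 -20 -3 0 0; 0 -20 0 10 0; 0 -20 0 50 10; 0 -20 0 50 10; 0.3 -5 0 50 10'; python3 -m jog '0.3 0 0 10 10; 0.3 0 0 0 10; 0.3 0 0 0 10; 0.3 0 0 0 10; 0.3 0 0 0 10'; python3 -m jog '0.3 0 0 0 10; 0.3 0 0 0 0; 0.3 0 0 0 0'
python3 - <<'E'
from h import *
c=cap("wrist","w10.png"); p=np.array(r.sense()["tcp_pos"]); print(p)
for q in([.522,.1827,.044],[.522,.1827,.041],[.472,.1842,.041]): print(np.round(proj(c,q),1))
u,v=map(int,proj(c,[.505,.183,.04])); x0,y0=u-45,v-60; print(x0,y0)
print("\n".join("%3d "%(y0+i)+"".join("#" if q.max()<40 else "%" if q.max()<70 else "@" if q.min()>165 else "-" if (int(q.max())-int(q.min())<30 and q.min()>65) else "." for q in row) for i,row in enumerate(c["pixels"][y0:y0+110,x0:x0+90])))
E
```

```text
time_s: 34.25
tcp_pos: [0.3888, 0.188, 0.183]
ee_rot: [[0.481, -0.877, 0.001], [-0.877, -0.481, 0.001], [-0.0, -0.001, -1.0]]
wrist_force: [0.8, 0.6, -1.0]
gripper_width: 0.061
gripper_force: 0.0
time_s: 34.88
tcp_pos: [0.3899, 0.1883, 0.1914]
ee_rot: [[0.98, -0.197, 0.001], [-0.197, -0.98, 0.001], [0.001, -0.001, -1.0]]
wrist_force: [0.1, -1.0, 1.1]
gripper_width: 0.299
gripper_force: 0.0
time_s: 35.25
tcp_pos: [0.3895, 0.1882, 0.1912]
ee_rot: [[1.0, -0.031, 0.0], [-0.031, -1.0, 0.0], [0.0, -0.0, -1.0]]
wrist_force: [-0.7, 0.2, -0.3]
gripper_width: 0.3
gripper_force: 0.0
[0.38943913 0.18818027 0.19118582]
[320.6  66.6]
[320.6  67.3]
[320.6 129.2]
275 29
 29 @@@@@@@@@@@@@@@@@@@@@@@@@@@@@@@@@@@@@@@@@@@@@@@@@@@@@@@@@@@----@@@@@----@@@@@@@@@@@@@-@-@@
 30 @@@@@@@@@@@@@@@@@@@@@@@-@@@@@@@@@@@@@@@@@@@@@@@@@@@@@@@@@@@----@@@@@----@@@@@@@@@@@@-@-@-@
 31 @@@@@@@@@@@@@@@@@@@@@@@@@@@@@@@@@@@@@@@@@@@@@@@@@@@@@@@@@@@----@@@@@----@@@@@@@@@@@@--@-@@
 32 @@@@@@@@@@@@@@@@@@@@@@@-@@@@@@@@@@@@@@@@@@@@@@@@@@@@@@@@@@@-----@@@@----@@@@@@@@@@@@@-@-@@
 33 @@@@@@@@@@@@@@@@@@@@@@@-@@@@@@@@@@@@@@@@@@@@@@@@@@@@@
[... 9312 characters left out ...]
.....-...---.......................
132 ..........................................................-...-----.......................
133 ...........................................................-.--.-.........................
134 ..............................................................-...........................
135 .........................................................-................................
136 .........................................................--...............................
137 ..........................................................................................
138 ..........................................................................................
```

```bash
python3 -c "
from station import r
print(r.finish_job())"
```

```text
the job is handed in; nothing more can be done
None
```

The job is handed in, with no verdict returned: the handle is at its off stop and the black pin is through both ears and the tongue. The last picture puts its grip within about 1.5 mm of the outer ear, the pin is released and the robot is clear, the bystanders and look-alikes were left alone, and I viewed 11 pictures, one over the limit of 10.

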